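# Put the dusting shakers back in their slanted rack

### The job

The cake has been dusted: put the two shakers that still stand about the worktop back into the slanted black rack, each fully home in an empty pocket of its own, the small one in the front row and the tall one in the back row, where it hides nothing. Set them down rather than drop them, and leave the shakers already in the rack and the other things on the worktop where they are.

Things in the scene. Friction and masses are not known exactly. Their poses are not given: they have to be found in the camera images.
- tray: Fixed black tray on a wire stand (origin 86 mm above the worktop), leaning 27 deg towards the robot: two rows (front = near the robot, back) of three square pockets. Outside 148 (x) x 220 (y) x 74 (z) mm, floor and walls 4; pockets 68 x 68, 70 deep, centres 72 apart. Origin: middle of its underside; x up the slope from front row to back row, y left along a row, z along the pockets out of their mouths (up and towards the robot).
- pocket_front_left (a point): Centre of the floor of the front left pocket of the black tray, as seen from the robot; axes as the tray's, so z is the pocket's own slanted direction, pointing out of it. Taken: stored_small stands in it.
- pocket_front_middle (a point): Centre of the floor of the front middle pocket of the black tray, as seen from the robot; axes as the tray's, so z is the pocket's own slanted direction, pointing out of it. Empty at the start.
- pocket_front_right (a point): Centre of the floor of the front right pocket of the black tray, as seen from the robot; axes as the tray's, so z is the pocket's own slanted direction, pointing out of it. Empty at the start.
- pocket_back_left (a point): Centre of the floor of the back left pocket of the black tray, as seen from the robot; axes as the tray's, so z is the pocket's own slanted direction, pointing out of it. Taken: stored_tall stands in it.
- pocket_back_middle (a point): Centre of the floor of the back middle pocket of the black tray, as seen from the robot; axes as the tray's, so z is the pocket's own slanted direction, pointing out of it. Empty at the start.
- pocket_back_right (a point): Centre of the floor of the back right pocket of the black tray, as seen from the robot; axes as the tray's, so z is the pocket's own slanted direction, pointing out of it. Empty at the start.
- small_mid (a point): Small dusting shaker with dark brown cap, 58 dia x 120 mm: steel beaker 58 dia x 78 tall, on it a ribbed screw cap 44 dia x 42 tall with a flat perforated top; about 0.14 kg. Starts upright on the worktop; best gripped by the cap, whose middle is 39 mm above this point. This point: its centre, half-way up (60 mm above its foot); z from foot to cap, yaw means nothing.
- tall_mid (a point): Tall dusting shaker with cream cap, 58 dia x 170 mm: steel beaker 58 dia x 128 tall, on it a ribbed screw cap 44 dia x 42 tall with a flat perforated top; about 0.2 kg. Starts upright on the worktop; best gripped by the cap, whose middle is 64 mm above this point. This point: its centre, half-way up (85 mm above its foot); z from foot to cap, yaw means nothing.
- stored_small_mid (a point): Small shaker of the same size with a tan cap, already loose in the front left pocket; centre, half-way up.
- stored_tall_mid (a point): Tall shaker with a cream cap, already loose in the back left pocket, its top about 270 mm above the worktop; centre, half-way up.
- squeeze_bottle: White squeeze bottle with red nozzle, 56 mm in diameter, 184 mm tall, standing at the right; origin at the centre of its underside. Leave it alone.
- spray: White spray bottle with green collar, 70 mm across, 194 mm tall, standing behind and left of the tray; origin at the centre of its underside. Leave it alone.
- timer: White kitchen timer with red dial, 94x68x34 mm, lying near the front edge; origin under its middle. Leave it alone.
There are look-alikes about, which are no part of the job. What is shaped like the part that bears small_mid but orange, purple or yellow is not meant.

How it is judged:
By the outcome, as a careful person would: the job done as asked, in the order asked, and still so for the second after the job is handed in, with the robot touching nothing.
It also fails if it takes over 64 s, if anything falls off the work surface, if the arm or the gripper's body presses on something with over 40 N, if the wrist force passes 120 N, or if a joint passes its speed limit or range.

### The arm

A 7-joint arm with a two-finger parallel gripper is mounted at the origin on a cart in front of the work surface, level with it; the furniture and walls round the work are solid. World frame = base frame: x ahead of the robot, y to its left, z up, the work surface at z = 0. Lengths are in m, angles in rad, forces in N, time in s.
With the tool pointing down it reaches from about 0.425 to 0.95 m from the base axis. Payload 4.7 kg.
Tool frame: the origin (TCP) lies midway between the tips of the shut fingers; the grasp point (between the pads) lies 19 mm behind it (grip_point_offset is the distance from the TCP to the grasp point, in m); z points along the fingers, x is the direction in which the jaws open and shut, and the axes are right-handed (so a half turn about z gives the same grasp; the last joint's range is limited). The gripper opens to 87 mm and grips with 3 to 60 N. Pads are 19 mm wide; open, the fingers measure 117 mm over their backs; the gripper's body (75 mm by 190 mm) begins 51 mm behind the grasp point.
Start: joints at [-1.162, 0.469, -0.049, 1.532, 0.024, 1.141, -0.082], TCP at [0.286, 0.611, 0.223] pointing down, gripper open.
Joint ranges: [-2.59, 2.59], [-0.33, 1.99], [-1.39, 1.29], [0.1, 2.45], [-1.04, 4.18], [0.21, 1.99], [-2.66, 2.66]. Speed limits (rad/s): [2.57, 2.57, 3.14, 3.14, 3.14, 3.14, 3.14].

### API

Orientations are given as a unit quaternion [w, x, y, z].
In Python, from workcell import * gives the robot as it stands.
- The arm moves only by the tool servo_tool, never from a script. Its argument "commands" is a list of rows, each a list of 7 numbers: the turn, a rotation vector about the world's x, y, z in rad, then the shift along the world's x, y, z in mm, then the opening, from -1 (shut) to 1 (fully open). A call has exactly 8 rows; each row shifts and turns the commanded pose from where the row before left it; what a row does not reach is not made up. A row lasts 1/12 s, in which the tool goes at most 41.7 mm and 7.16 degrees, less where a joint would pass 70% of its speed; a pose out of reach is approached as far as the arm can. A call is refused whole if a number of a shift passes 41.7 or a number of a turn 0.125, either way. A call with a gripper value outside its range is refused whole. The fingers move at their own pace and stop on an object; the grip force is fixed at half the most. Time passes only in rows, so rows that do not move let the fingers close, or fill a call up. It gives the time, the measured TCP pose, the force and the opening at its end, in the units of the state.
- get_obs(): the state, without advancing time (a new reading comes with each control period).
- get_image(name): name is "scene" or "top" or "wrist"; returns the picture (384x512x3 uint8, red, green, blue); there is no depth.
- camera_info(name): a dict with "K" (3x3 intrinsics, pixels), "R" (3x3) and "t" (3): a world point X has camera coordinates R X + t. Camera axes: x right, y down, z forward; pixel columns grow to the right and rows downward; lengths in m; the calibration is good to about 2 mm. The wrist camera is an equidistant fisheye: a pixel r from the principal point sees the ray r / f radians off the axis. A picture is of the moment at which its call begins: read the wrist's pose just before it. camera_info takes no time and is no camera call; for the wrist camera it gives the pose at the moment of the call.
- job_done(): hands the job in, once; it reports no verdict.
The state is a dict: "time": time; "qpos": joint angles; "qd": joint speeds; "effort": joint torques, N m; "position": TCP position; "tool_rot": TCP orientation; "wrist_force": force on the tool from outside, world axes, zero at the start; "torque": the same for the moment, N m; "finger_gap": finger opening in m.
Only numpy, scipy, OpenCV 4.12 (cv2) and the standard library are available. Lean on these libraries where they do the work, as an engineer would, in place of code of your own. Each camera call takes 0.05 s, during which the arm holds its last target.

## Working session

There is one attempt and no reset: what is moved stays moved. The work goes in short steps, Python scripts to look and compute and a tool call to move; the robot and the scene stay as the last step left them, time stands still between calls to the robot, and variables do not carry over. Pictures are saved under pics/ and viewed, and the job is handed in when it is done.

Besides the shell and the picture viewer there is one more tool, called by a JSON object that holds its "api" and its "payload", one argument or row to a line. servo_tool: Moves the arm, as the interface text tells. Its arguments: {"type":"object","properties":{"commands":{"type":"array"}},"required":["commands"]}

```bash
mkdir -p pics; ls
python3 - <<'E'
from workcell import *
import cv2, numpy as np
o=get_obs(); print(o)
for n in ["scene","top","wrist"]:
    ci=camera_info(n); print(n,ci)
    cv2.imwrite(f"pics/{n}0.png",get_image(n)[:,:,::-1])
E
```

```text
pics
{'time': 0.0, 'qpos': array([-1.16192311,  0.4694462 , -0.0485891 ,  1.53369815,  0.02410699,
        1.14098228, -0.0823123 ]), 'qd': array([ 0.00072847, -0.00163975,  0.00020026,  0.00029524,  0.0005629 ,
        0.00014653,  0.00112418]), 'effort': array([ 3.59469268e-04, -5.07959318e+01, -8.03176244e-02, -2.36166394e+01,
       -6.12384989e-02,  3.75732919e-02,  1.83195702e-04]), 'position': array([0.28589027, 0.61080548, 0.22149442]), 'tool_rot': array([ 5.56147600e-04,  8.43773329e-01,  5.36698818e-01, -7.99658136e-04]), 'wrist_force': array([0.83870254, 0.44163795, 1.10456795]), 'torque': array([-3.37057481e-05, -4.04690068e-04,  1.61061429e-04]), 'finger_gap': 0.08724263299431856}
scene {'K': array([[443.47394837,   0.        , 249.80783203],
       [  0.        , 443.47394837, 187.34679091],
       [  0.        ,   0.        ,   1.        ]]), 'R': array([[ 0.752308  , -0.65878726, -0.00565906],
       [-0.32438684, -0.36293273, -0.87352906],
       [ 0.57341596,  0.65899862, -0.48673911]]), 't': array([-0.38163239,  0.29301674,  1.23517154])}
top {'K': array([[406.86535421,   0.        , 262.66901844],
       [  0.        , 406.86535421, 187.20261966],
       [  0.        ,   0.        ,   1.        ]]), 'R': array([[-0.0085093 , -0.99988697,  0.0123951 ],
       [-0.99146173,  0.00682333, -0.13021932],
       [ 0.13012003, -0.01339734, -0.99140773]]), 't': array([0.01856368, 0.55395   , 1.18000167])}
wrist {'K': array([[297.31863964,   0.        , 257.26056877],
       [  0.        , 297.31863964, 195.45701807],
       [  0.        ,   0.        ,   1.        ]]), 'R': array([[ 0.42464633,  0.90535683, -0.00212156],
       [ 0.8674717 , -0.40620375,  0.2872131 ],
       [ 0.25916855, -0.12380438, -0.95786436]]), 't': array([-0.67365539, -0.03391681,  0.39192656])}
```

View pics/scene0.png

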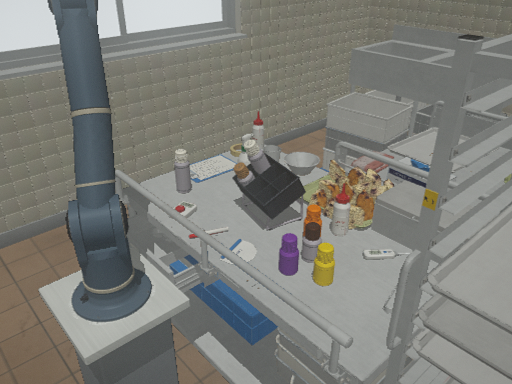

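View pics/top0.png

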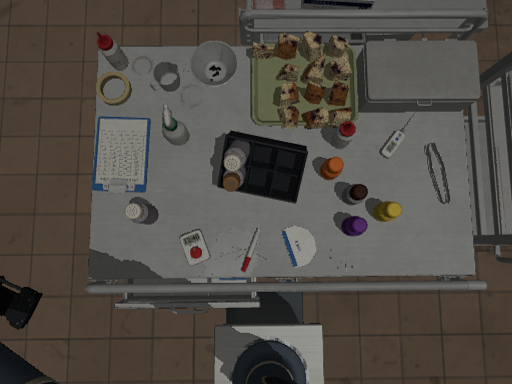

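View pics/wrist0.png

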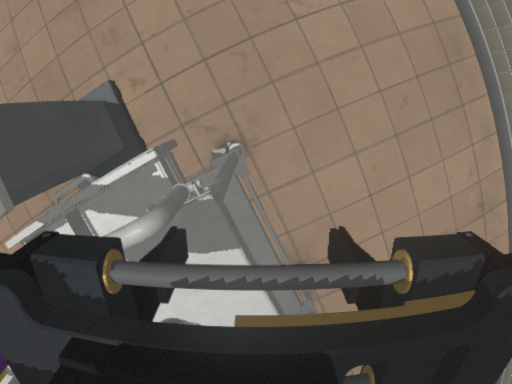

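Run:
```python
import cv2
t=cv2.imread('pics/top0.png'); s=cv2.imread('pics/scene0.png')
def c(im,x0,y0,x1,y1,k,n): cv2.imwrite(f'pics/{n}.png',cv2.resize(im[y0:y1,x0:x1],None,fx=k,fy=k,interpolation=cv2.INTER_CUBIC))
c(t,310,115,420,245,4.5,'c1'); c(t,110,120,320,270,3.8,'c2')
c(s,160,130,360,300,4 if 0 else 3.5,'c3')
```

```text
(no output)
```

View pics/c1.png

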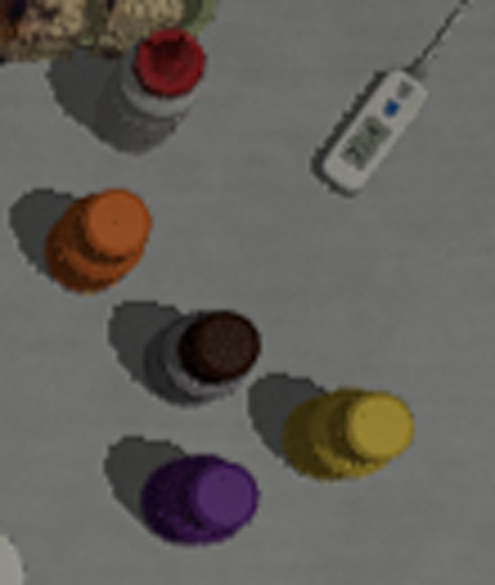

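View pics/c2.png

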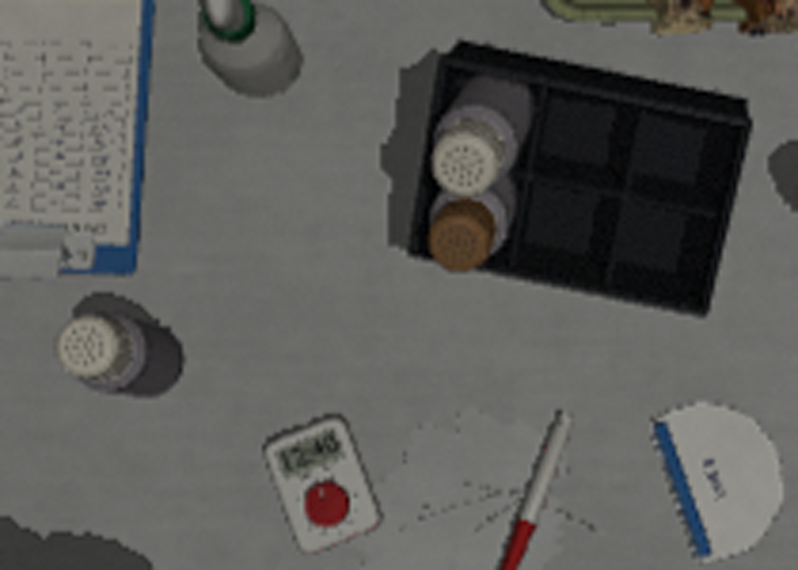

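View pics/c3.png

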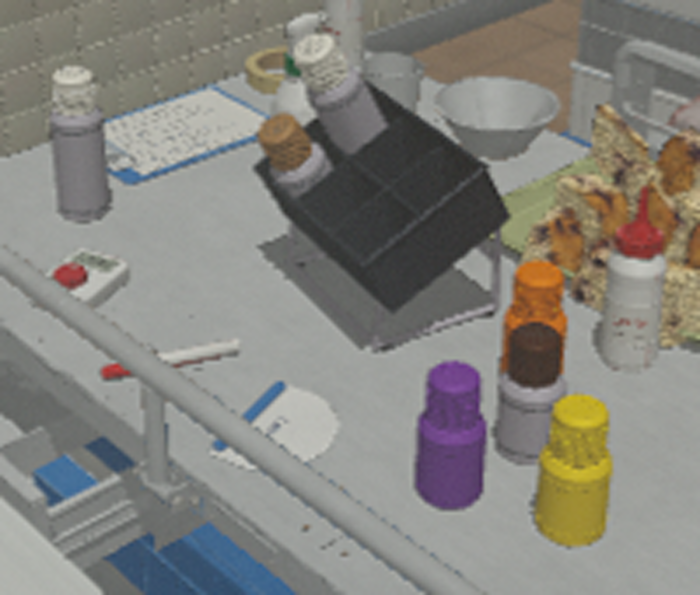

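Run:
```python
import cv2,numpy as np
t=cv2.imread('pics/top0.png'); s=cv2.imread('pics/scene0.png')
def c(im,x0,y0,x1,y1,k,n): 
    a=cv2.resize(im[y0:y1,x0:x1],None,fx=k,fy=k,interpolation=cv2.INTER_CUBIC)
    a=(255*(a/255.)**0.5).astype('uint8'); cv2.imwrite(f'pics/{n}.png',a)
c(s,225,150,315,235,7,'c4'); c(t,212,125,312,207,7,'c5')
```

```text
(no output)
```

View pics/c4.png

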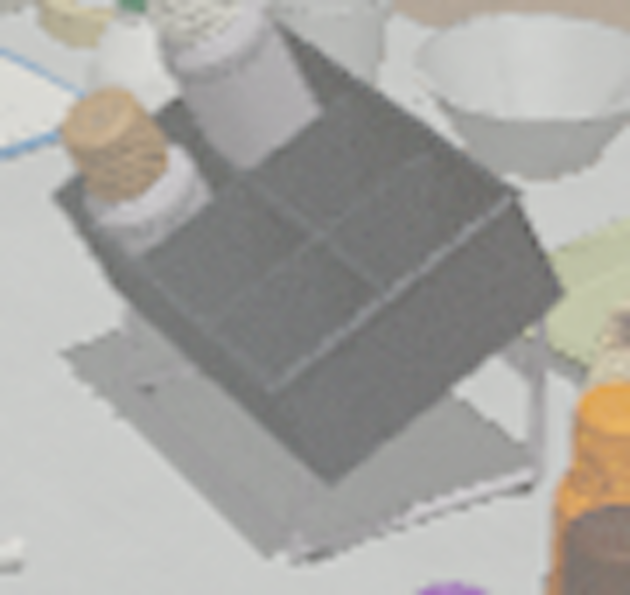

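View pics/c5.png

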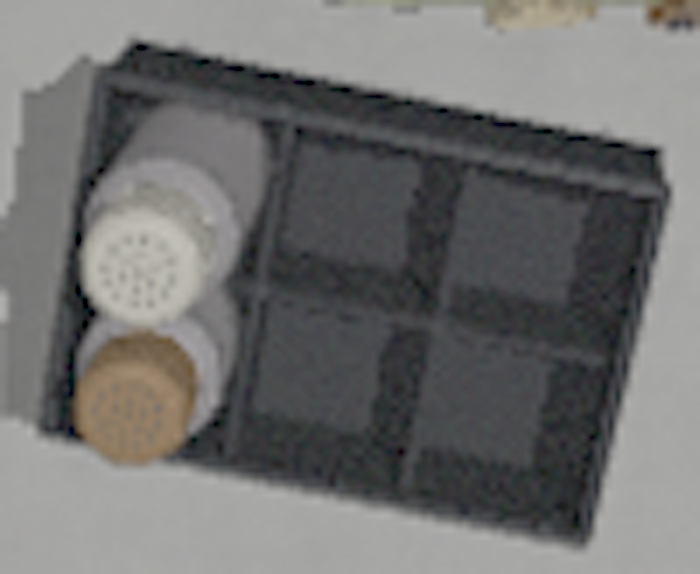

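```bash
cat > h.py <<'E'
from workcell import *
import numpy as np, cv2
from scipy.optimize import least_squares
from scipy.spatial.transform import Rotation as Ro
CI={n:camera_info(n) for n in("scene","top")}
def proj(n,X):
    c=CI[n]; p=c['R']@X+c['t']; return (c['K']@p)[:2]/p[2]
def onplane(n,uv,z):
    c=CI[n]; d=c['R'].T@np.linalg.inv(c['K'])@np.array([*uv,1.]); o=-c['R'].T@c['t']; return o+d*(z-o[2])/d[2]
def tri(obs):
    A=[];b=[]
    f=lambda X:np.concatenate([proj(n,X)-uv for n,uv in obs])
    r=least_squares(f,[.55,0,.15]); return r.x,f(r.x)
E
python3 - <<'E'
from h import *
u=lambda p,k,o:((p[0]+.5)/k-.5+o[0],(p[1]+.5)/k-.5+o[1])
T=lambda *p:u(p,7,(212,125)); S=lambda *p:u(p,7,(225,150))
obs=[("top",T(98,70),(74,110,74)),("top",T(670,188),(74,-110,74)),("top",T(587,547),(-74,-110,74)),("top",T(40,433),(-74,110,74)),("top",T(133,42),(74,110,0)),("top",T(662,150),(74,-110,0)),
("scene",S(270,390),(-74,-110,74)),("scene",S(518,196),(74,-110,74)),("scene",S(332,485),(-74,-110,0)),("scene",S(562,293),(74,-110,0)),("scene",S(57,195),(-74,110,74))]
def R(yaw,til): return Ro.from_euler('zy',[yaw,-til]).as_matrix()
def f(p,t=np.radians(27)):
    return np.concatenate([proj(n,R(p[2],t)@(np.array(q)/1000)+[p[0],p[1],.086])-uv for n,uv,q in obs])
r=least_squares(f,[.6,0,-.2]); print(r.x,np.degrees(r.x[2])); print(r.fun.reshape(-1,2).round(1))
P=R(r.x[2],np.radians(27)); print(P.round(4).tolist())
for n,x,y in[("FM",-36,0),("FR",-36,-72),("BM",36,0),("BR",36,-72)]:
    print(n,[(P@(np.array([x,y,z])/1000)+[r.x[0],r.x[1],.086]).round(4) for z in (4,74)])
c1=lambda *p:u(p,4.5,(310,115)); c2=lambda *p:u(p,3.8,(110,120))
for n,uv,z in[("small",c1(220,347),.12),("orange",c1(118,222),.12),("yellow",c1(379,427),.12),("purple",c1(223,497),.12),("tall",c2(87,346),.17),("stTall",c2(464,162),.268)]:
    X=onplane("top",uv,z); print(n,X.round(4), proj("scene",X).round(1))
E
```

```text
[ 0.62064056  0.01721002 -0.2031292 ] -11.638445644857548
[[ 1.2  0.9]
 [ 0.5 -0. ]
 [-0.2 -0.9]
 [ 0.3  0.9]
 [-2.  -0.7]
 [-1.5 -1.1]
 [ 0.9  1.5]
 [ 1.1  1.7]
 [-0.7  1.3]
 [ 0.7  2. ]
 [-1.6 -3.1]]
[[0.8727, 0.1797, -0.454], [-0.2017, 0.9794, 0.0], [0.4447, 0.0916, 0.891]]
FM [array([0.5874, 0.0245, 0.0736]), array([0.5556, 0.0245, 0.1359])]
FR [array([ 0.5745, -0.046 ,  0.067 ]), array([ 0.5427, -0.046 ,  0.1293])]
BM [array([0.6502, 0.0099, 0.1056]), array([0.6185, 0.0099, 0.1679])]
BR [array([ 0.6373, -0.0606,  0.099 ]), array([ 0.6055, -0.0606,  0.1613])]
small [ 0.5285 -0.2514  0.12  ] [310.9 223.8]
orange [ 0.6075 -0.1906  0.12  ] [313.3 206.5]
yellow [ 0.4782 -0.3477  0.12  ] [324.8 245.1]
purple [ 0.436  -0.2496  0.12  ] [288.5 235.6]
tall [0.4767 0.3585 0.17  ] [180.4 149.9]
stTall [0.5853 0.0921 0.268 ] [248.8 138.8]
```

```bash
cat > fit.py <<'E'
from h import *
u=lambda p,k,o:((p[0]+.5)/k-.5+o[0],(p[1]+.5)/k-.5+o[1])
T=lambda *p:u(p,7,(212,125)); S=lambda *p:u(p,7,(225,150))
obs=[("top",T(98,70),(74,110,74)),("top",T(670,188),(74,-110,74)),("top",T(587,547),(-74,-110,74)),("top",T(40,433),(-74,110,74)),("top",T(133,42),(74,110,0)),("top",T(662,150),(74,-110,0)),
("scene",S(270,390),(-74,-110,74)),("scene",S(518,196),(74,-110,74)),("scene",S(332,485),(-74,-110,0)),("scene",S(562,293),(74,-110,0)),("scene",S(57,195),(-74,110,74))]
def R(yaw,til): return Ro.from_euler('ZY',[yaw,-til]).as_matrix()
t=np.radians(27)
def f(p):
    return np.concatenate([proj(n,R(p[2],t)@(np.array(q)/1000)+[p[0],p[1],.086])-uv-(np.array(p[3:5]) if n=="scene" else 0) for n,uv,q in obs])
r=least_squares(f,[.6,0,-.2,0,0]); print(r.x,np.degrees(r.x[2])); print(r.fun.reshape(-1,2).round(1))
P=R(r.x[2],t); print(P.round(4).tolist())
for n,x,y in[("FM",-36,0),("FR",-36,-72),("BM",36,0),("BR",36,-72)]:
    print(n,[(P@(np.array([x,y,z])/1000)+[r.x[0],r.x[1],.086]).round(4) for z in (4,74)])
E
python3 fit.py
```

```text
[ 0.61989898  0.01232471 -0.21408997 -0.20134518 -0.57878545] -12.26645182756155
[[ 0.3  0.6]
 [-0.3  0.5]
 [-0.4 -0. ]
 [ 0.2  0.1]
 [-0.3 -0.8]
 [ 0.3 -0.5]
 [ 0.  -0.3]
 [-0.1 -0.7]
 [-0.2  0.7]
 [ 1.   0.6]
 [-0.7 -0.3]]
[[0.8707, 0.2125, -0.4436], [-0.1893, 0.9772, 0.0965], [0.454, 0.0, 0.891]]
FM [array([0.5868, 0.0195, 0.0732]), array([0.5557, 0.0263, 0.1356])]
FR [array([ 0.5715, -0.0508,  0.0732]), array([ 0.5404, -0.0441,  0.1356])]
BM [array([0.6495, 0.0059, 0.1059]), array([0.6184, 0.0126, 0.1683])]
BR [array([ 0.6342, -0.0645,  0.1059]), array([ 0.6031, -0.0577,  0.1683])]
```

Run:
```python
import cv2,numpy as np
t=cv2.imread('pics/top0.png'); s=cv2.imread('pics/scene0.png')
def c(im,x0,y0,x1,y1,k): 
    a=cv2.resize(im[y0:y1,x0:x1],None,fx=k,fy=k,interpolation=cv2.INTER_CUBIC)
    return (255*(a/255.)**0.4).astype('uint8')
a=c(t,338,175,374,211,10);b=c(t,118,196,154,232,10);d=c(s,298,218,334,254,10);e=c(s,165,145,201,181,10)
cv2.imwrite('pics/c6.png',np.vstack([np.hstack([a,b]),np.hstack([d,e])])[:, :][:720])
cv2.imwrite('pics/c6.png',cv2.resize(cv2.imread('pics/c6.png'),(600,600)))
```

```text
(no output)
```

View pics/c6.png

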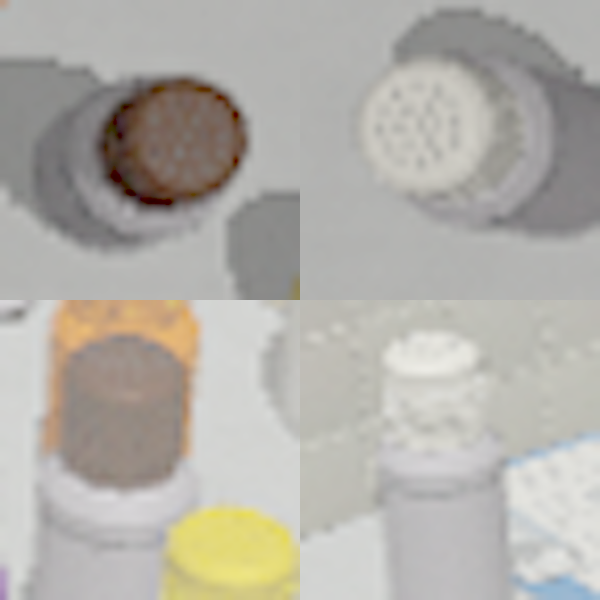

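Run:
```python
from h import *
for n,a,b,z in[("small",(359.5,191.2),(312.5,225.3),.12),("tall",(132.5,210.5),(180.3,150.9),.17)]:
    print(n,onplane("top",a,z),onplane("scene",b,z),tri([("top",a),("scene",b)]))
print(onplane("top",(347,128),.15))
```

```text
small [ 0.52997865 -0.2542282   0.12      ] [ 0.52615579 -0.25997249  0.12      ] (array([ 0.53081081, -0.25561142,  0.11559037]), array([ 0.08963977, -0.10886539, -0.14607815,  0.03408605]))
tall [0.47713636 0.35857589 0.17      ] [0.47155796 0.3513392  0.17      ] (array([0.47734331, 0.36012483, 0.1652618 ]), array([-0.03957277,  0.05801209,  0.10121896,  0.00310756]))
[ 0.70271739 -0.21889713  0.15      ]
```

{"api": "servo_tool", "payload": {
  "commands": [
    [0,0,-0.091,22,-28,15,1],
    [0,0,-0.091,22,-28,15,1],
    [0,0,-0.091,22,-28,15,1],
    [0,0,-0.091,22,-28,15,1],
    [0,0,-0.091,22,-28,15,1],
    [0,0,-0.091,22,-28,15,1],
    [0,0,-0.091,22,-28,15,1],
    [0,0,-0.091,22,-28,15,1]
  ]
}}

```text
time: 0.82
position: [0.4628, 0.3857, 0.3432]
tool_rot: [-0.0, 0.98, 0.199, -0.0]
wrist_force: [0.3, -0.0, 1.0]
finger_gap: 0.0871
```

{"api": "servo_tool", "payload": {
  "commands": [
    [0,0,-0.091,8.5,-39.5,0,1],
    [0,0,-0.091,8.5,-39.5,0,1],
    [0,0,-0.091,8.5,-39.5,0,1],
    [0,0,-0.091,8.5,-39.5,0,1],
    [0,0,-0.091,8.5,-39.5,0,1],
    [0,0,-0.091,8.5,-39.5,0,1],
    [0,0,-0.091,8.5,-39.5,0,1],
    [0,0,-0.091,8.5,-39.5,0,1]
  ]
}}

```text
time: 1.48
position: [0.5299, 0.0694, 0.3425]
tool_rot: [-0.0, 0.987, -0.163, -0.0]
wrist_force: [0.8, -0.0, 0.5]
finger_gap: 0.0869
```

{"api": "servo_tool", "payload": {
  "commands": [
    [0,0,-0.091,0,-40.8,0,1],
    [0,0,-0.091,0,-40.8,0,1],
    [0,0,-0.091,0,-40.8,0,1],
    [0,0,-0.091,0,-40.8,0,1],
    [0,0,-0.091,0,-40.8,0,1],
    [0,0,-0.091,0,-40.8,0,1],
    [0,0,-0.091,0,-40.8,0,1],
    [0,0,-0.091,0,-40.8,0,1]
  ]
}}

```text
time: 2.15
position: [0.5297, -0.2566, 0.3426]
tool_rot: [-0.0, 0.864, -0.503, 0.0]
wrist_force: [1.1, 0.5, -0.8]
finger_gap: 0.0869
```

Run:
```python
from h import *
ci=camera_info("wrist"); im=get_image("wrist"); cv2.imwrite("pics/w1.png",im[:,:,::-1])
def pw(X):
    p=ci['R']@np.array(X)+ci['t']; r=np.hypot(p[0],p[1]); th=np.arctan2(r,p[2]); f=ci['K'][0,0]
    return (ci['K'][:2,2]+f*th*p[:2]/r).round(1)
print(get_obs()['position'],"small top",pw([.53,-.255,.12]),"rim FR corner",pw([.5312-.0,-.0,.0]))
P=Ro.from_euler('ZY',[-0.21409,-np.radians(27)]).as_matrix()
for x in(-74,74):
  for y in(-110,110): print(x,y,pw(P@np.array([x,y,74])/1000+[.6199,.0123,.086]))
```

```text
[ 0.52699437 -0.26674487  0.34287469] small top [256.6 167.9] rim FR corner [131.5  86.7]
-74 -110 [130.6 124.9]
-74 110 [40.1 43. ]
74 -110 [177.9  36.6]
74 110 [ 65.8 -43.7]
```

View pics/w1.png

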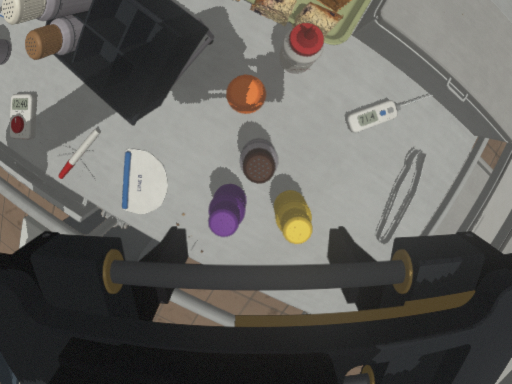

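Run:
```python
from h import *
get_image("top")
ci=camera_info("wrist"); im=get_image("wrist"); cv2.imwrite("pics/w2.png",cv2.resize(im[100:230,190:330,::-1],None,fx=4,fy=4,interpolation=cv2.INTER_CUBIC))
def pw(X):
    p=ci['R']@np.array(X)+ci['t']; r=np.hypot(p[0],p[1]); th=np.arctan2(r,p[2]); f=ci['K'][0,0]
    return (ci['K'][:2,2]+f*th*p[:2]/r).round(1)
print(get_obs()['position'],get_obs()['qpos'],"small top",pw([.53,-.255,.12]),pw([.54,-.255,.12]),pw([.53,-.245,.12]))
```

```text
[ 0.52844365 -0.25907255  0.34235882] [-0.19783423  0.28856952  0.75467591  1.61138531 -0.20027492  1.32210128
 -0.47274116] small top [252.4 163.2] [256.1 156.7] [245.7 159.6]
```

View pics/w2.png

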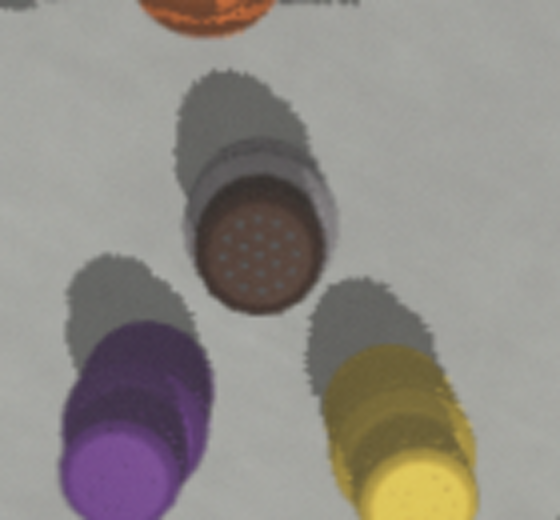

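{"api": "servo_tool", "payload": {
  "commands": [
    [0,0,0,2,-1.5,-20,1],
    [0,0,0,0,0,-26,1],
    [0,0,0,0,0,-26,1],
    [0,0,0,0,0,-26,1],
    [0,0,0,0,0,-26,1],
    [0,0,0,0,0,-26,1],
    [0,0,0,0,0,-20,1],
    [0,0,0,0,0,-10,1]
  ]
}}

```text
time: 2.97
position: [0.5311, -0.2536, 0.1595]
tool_rot: [-0.0, 0.866, -0.5, -0.003]
wrist_force: [-0.2, 0.1, 0.3]
finger_gap: 0.0869
```

{"api": "servo_tool", "payload": {
  "commands": [
    [0,0,0,0,0,-15,1],
    [0,0,0,0,0,-15,1],
    [0,0,0,0,0,-15,1],
    [0,0,0,0,0,-12,1],
    [0,0,0,0,0,-10,1],
    [0,0,0,0,0,-8,1],
    [0,0,0,0,0,-3,1],
    [0,0,0,0,0,0,1]
  ]
}}

```text
time: 3.63
position: [0.532, -0.2563, 0.0841]
tool_rot: [0.0, 0.865, -0.502, -0.0]
wrist_force: [-0.8, -0.2, 0.5]
finger_gap: 0.0868
```

{"api": "servo_tool", "payload": {
  "commands": [
    [0,0,0,0,0,0,-1],
    [0,0,0,0,0,0,-1],
    [0,0,0,0,0,0,-1],
    [0,0,0,0,0,0,-1],
    [0,0,0,0,0,0,-1],
    [0,0,0,0,0,0,-1],
    [0,0,0,0,0,0,-1],
    [0,0,0,0,0,0,-1]
  ]
}}

```text
time: 4.3
position: [0.5323, -0.2566, 0.0847]
tool_rot: [0.0, 0.865, -0.502, 0.0]
wrist_force: [-0.7, 0.2, -0.5]
finger_gap: 0.0433
```

{"api": "servo_tool", "payload": {
  "commands": [
    [0,0,0,0,0,8,-1],
    [0,0,0.1194,0,0,18,-1],
    [0,0,0.1194,0,0,28,-1],
    [0,0,0.1194,0,0,30,-1],
    [0,0,0.1194,0,0,30,-1],
    [0,0,0.1194,0,0,30,-1],
    [0,0,0.1194,0,0,22,-1],
    [0,0,0.1194,0,0,12,-1]
  ]
}}

```text
time: 4.97
position: [0.5328, -0.2574, 0.2663]
tool_rot: [0.001, 0.994, -0.105, 0.002]
wrist_force: [1.0, -0.3, -2.4]
finger_gap: 0.0432
```

{"api": "servo_tool", "payload": {
  "commands": [
    [-0.0125,-0.0576,0,-5,20,0,-1],
    [-0.0125,-0.0576,0,-5,28,0,-1],
    [-0.0125,-0.0576,0,-5,32,0,-1],
    [-0.0125,-0.0576,0,-5,34,0,-1],
    [-0.0125,-0.0576,0,-5,34,0,-1],
    [-0.0125,-0.0576,0,-5,32,0,-1],
    [-0.0125,-0.0576,0,-6,26,0,-1],
    [-0.0125,-0.0576,0,-6,18,0,-1]
  ]
}}

```text
time: 5.63
position: [0.489, -0.0299, 0.2629]
tool_rot: [0.024, 0.967, -0.103, 0.234]
wrist_force: [0.2, -0.3, -2.0]
finger_gap: 0.0434
```

```bash
cat > st.py <<'E'
from h import *
import sys
n=sys.argv[1]
for k in("scene","top","wrist"):
    cv2.imwrite(f"pics/{k}_{n}.png",get_image(k)[:,:,::-1])
o=get_obs(); print(o['time'],o['position'].round(4),o['qpos'].round(2),o['wrist_force'].round(1),o['finger_gap'])
M=Ro.from_quat(np.roll(o['tool_rot'],-1)).as_matrix(); print("tool x",M[:,0].round(3),"z",M[:,2].round(4),"want",[.4436,-.0965,-.891])
w=np.cross(M[:,2],[.4436,-.0965,-.891]); print("turn needed",w.round(4))
E
python3 st.py a
```

```text
5.7833 [ 0.4881 -0.0313  0.2619] [-0.39 -0.11  0.25  2.23  0.33  0.59 -0.58] [ 0.5 -0.8 -2.1] 0.04324213816747964
tool x [ 0.872 -0.187  0.452] z [ 0.4424 -0.095  -0.8918] want [0.4436, -0.0965, -0.891]
turn needed [-0.0014 -0.0014 -0.0006]
```

Run:
```python
import cv2,numpy as np
t=cv2.imread('pics/top_a.png')[110:220,200:330]; s=cv2.imread('pics/scene_a.png')[120:250,205:335]
f=lambda a:cv2.resize((255*(a/255.)**.6).astype('uint8'),(400,400*a.shape[0]//a.shape[1]),interpolation=cv2.INTER_CUBIC)
a,b=f(t),f(s); h=max(len(a),len(b)); o=np.zeros((h,800,3),'uint8'); o[:len(a),:400]=a;o[:len(b),400:]=b; cv2.imwrite('pics/ca.png',o)
```

```text
(no output)
```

View pics/ca.png

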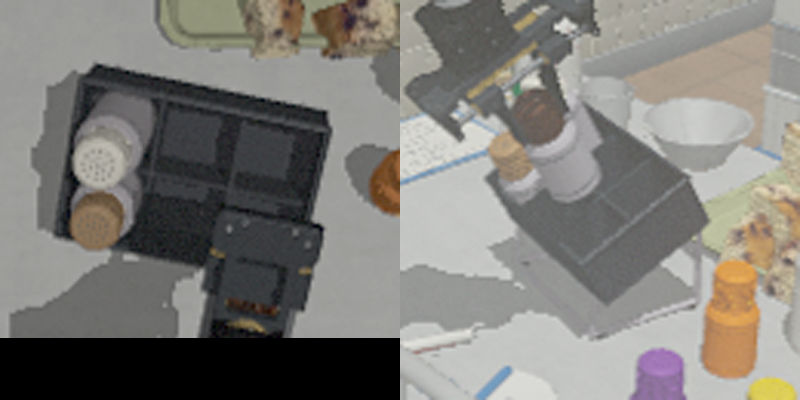

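View pics/wrist_a.png

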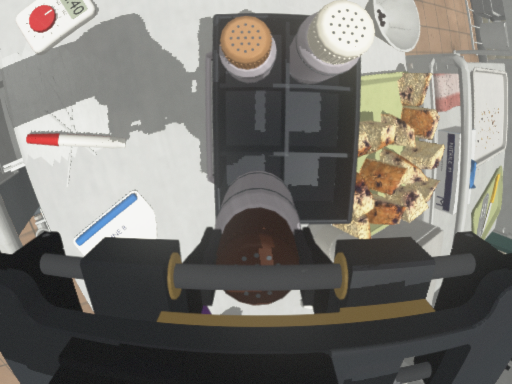

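```bash
cat > wr.py <<'E'
from h import *
ci=camera_info("wrist")
def pw(X):
    p=ci['R']@np.array(X)+ci['t']; r=np.hypot(p[0],p[1]); th=np.arctan2(r,p[2]); f=ci['K'][0,0]
    return (ci['K'][:2,2]+f*th*p[:2]/r)
P=Ro.from_euler('ZY',[-0.21409,-np.radians(27)]).as_matrix(); O=np.array([.6199,.0123,.086])
im=cv2.imread('pics/wrist_a.png'); 
big=cv2.resize((255*(im/255.)**.5).astype('uint8')[:260,190:390],None,fx=3,fy=3)[:600*3//3+180]
big=big[:600*1+180]
def pt(x,y,z): 
    q=pw(P@np.array([x,y,z])/1000+O); return (int((q[0]-190)*3),int(q[1]*3))
for z in(74,4):
  for x0,x1 in((-70,-2),(2,70)):
    for y0 in(-106,-34,38):
      pts=[pt(x0,y0,z),pt(x1,y0,z),pt(x1,y0+68,z),pt(x0,y0+68,z)]
      for i in range(4): cv2.line(big,pts[i],pts[(i+1)%4],(0,255,0) if z==74 else (0,0,255),1)
cv2.imwrite('pics/wra.png',cv2.resize(big,(600,600*big.shape[0]//big.shape[1]))[:600] if 0 else big[60:660])
E
python3 wr.py
```

```text
(no output)
```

View pics/wra.png

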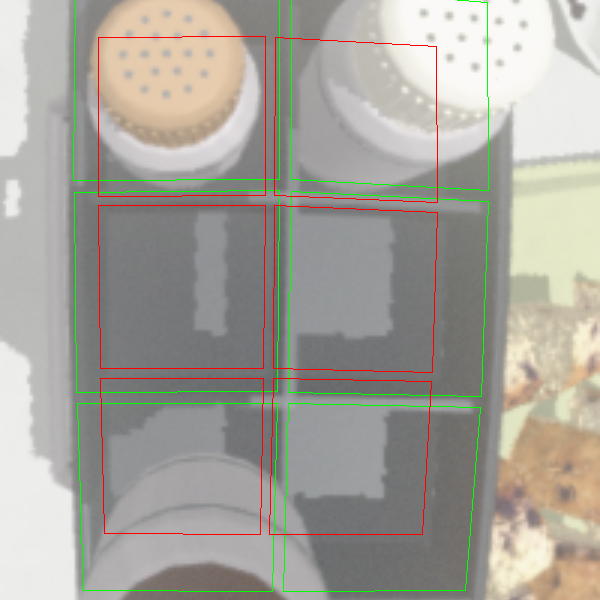

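{"api": "servo_tool", "payload": {
  "commands": [
    [-0.0014,-0.0014,0,-8,-1,0,-1],
    [0,0,0,0,0,0,-1],
    [0,0,0,6.2,-1.3,-12.5,-1],
    [0,0,0,6.2,-1.3,-12.5,-1],
    [0,0,0,6.2,-1.3,-12.5,-1],
    [0,0,0,4.4,-1,-9,-1],
    [0,0,0,0,0,0,-1],
    [0,0,0,0,0,0,-1]
  ]
}}

```text
time: 6.45
position: [0.5052, -0.0397, 0.2158]
tool_rot: [0.026, 0.967, -0.105, 0.232]
wrist_force: [0.0, 0.1, -1.9]
finger_gap: 0.0433
```

```bash
python3 st.py b
```

```text
6.6 [ 0.5055 -0.0388  0.2169] [-0.37 -0.01  0.28  2.27  0.33  0.45 -0.57] [-0.5  1.  -1.7] 0.043142413650787574
tool x [ 0.869 -0.191  0.457] z [ 0.4462 -0.0977 -0.8896] want [0.4436, -0.0965, -0.891]
turn needed [0.0012 0.003  0.0003]
```

View pics/wrist_b.png

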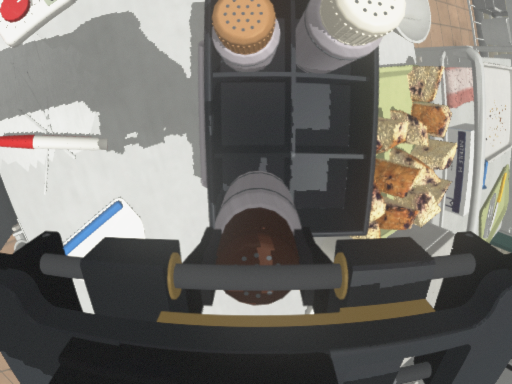

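```bash
cat > wr2.py <<'E'
from h import *
import sys
n=sys.argv[1]; dx,dy,L=[float(v) for v in sys.argv[2:5]]
ci=camera_info("wrist"); im=get_image("wrist")[:,:,::-1]; o=get_obs()
def pw(X):
    p=ci['R']@np.array(X)+ci['t']; r=np.hypot(p[0],p[1]); th=np.arctan2(r,p[2]); f=ci['K'][0,0]
    return (ci['K'][:2,2]+f*th*p[:2]/r)
P=Ro.from_euler('ZY',[-0.21409,-np.radians(27)]).as_matrix(); O=np.array([.6199+dx,.0123+dy,.086])
x0c,y0c=int(sys.argv[5]),int(sys.argv[6])
big=cv2.resize((255*(im/255.)**.5).astype('uint8')[y0c:y0c+200,x0c:x0c+200],None,fx=3,fy=3)
pt=lambda X:tuple(((pw(X)-[x0c,y0c])*3).astype(int).tolist())
for z in(74,):
  for x0,x1 in((-70,-2),(2,70)):
    for y0 in(-106,-34,38):
      c=[pt(P@np.array(q+(z,))/1000+O) for q in((x0,y0),(x1,y0),(x1,y0+68),(x0,y0+68))]
      for i in range(4): cv2.line(big,c[i],c[(i+1)%4],(0,255,0),1)
M=Ro.from_quat(np.roll(o['tool_rot'],-1)).as_matrix()
for l,r,col in((L,29,(0,0,255)),(L-78 if L<100 else L-128,29,(255,0,0))):
    c=[pt(o['position']+M@np.array([r*np.cos(a),r*np.sin(a),l])/1000) for a in np.linspace(0,6.283,40)]
    cv2.polylines(big,[np.array(c)],True,col,1)
cv2.imwrite(f'pics/wr_{n}.png',big)
d=P.T@(o['position']-O)*1000; print("TCP in tray",d.round(1),"foot in tray",(P.T@(o['position']+M[:,2]*L/1000-O)*1000).round(1))
E
python3 wr2.py b 0.002 -0.0025 84.5 180 80
```

```text
TCP in tray [-32.8 -72.1 163.6] foot in tray [-32.5 -72.1  79.1]
```

View pics/wr_b.png

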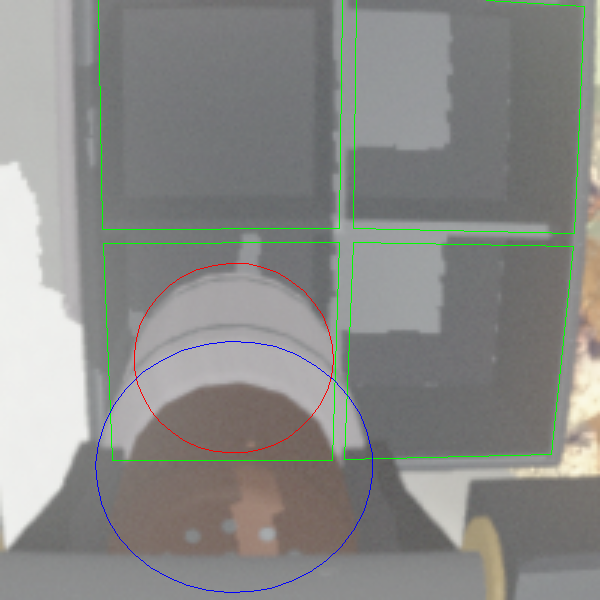

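{"api": "servo_tool", "payload": {
  "commands": [
    [0.001,0.003,0,-3,0.7,-1.6,-1],
    [0,0,0,0,0,0,-1],
    [0,0,0,2.2,-0.5,-4.5,-1],
    [0,0,0,4.4,-0.9,-8.9,-1],
    [0,0,0,4.4,-0.9,-8.9,-1],
    [0,0,0,4.4,-0.9,-8.9,-1],
    [0,0,0,2.2,-0.5,-4.5,-1],
    [0,0,0,0,0,0,-1]
  ]
}}

```text
time: 7.32
position: [0.5194, -0.0416, 0.1776]
tool_rot: [0.025, 0.967, -0.104, 0.231]
wrist_force: [-0.5, -0.5, -2.4]
finger_gap: 0.0434
```

```bash
python3 wr2.py c 0.002 -0.0025 84.5 180 80; python3 st.py c
```

```text
TCP in tray [-37.5 -71.9 122.6] foot in tray [-37.7 -71.9  38.1]
7.5167 [ 0.5199 -0.0414  0.1792] [-0.36  0.08  0.29  2.28  0.32  0.34 -0.56] [ 0.5  0.4 -1.3] 0.04322103615636725
tool x [ 0.871 -0.19   0.454] z [ 0.4433 -0.0965 -0.8912] want [0.4436, -0.0965, -0.891]
turn needed [-0.     -0.0003  0.    ]
```

View pics/wr_c.png

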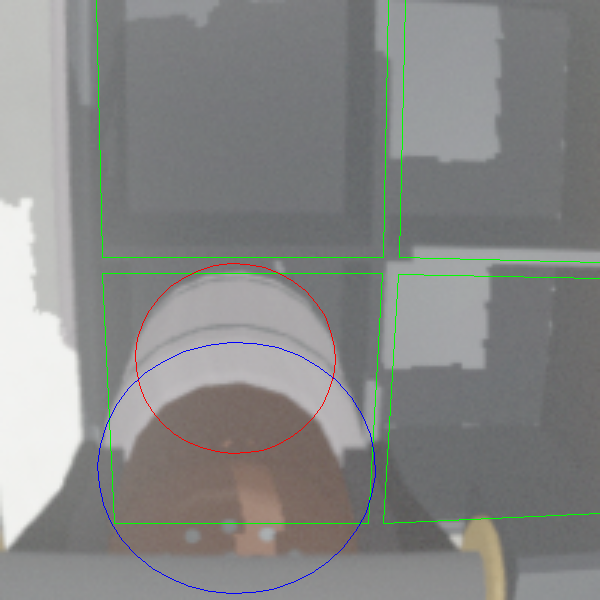

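{"api": "servo_tool", "payload": {
  "commands": [
    [0,0,0,3,-0.8,-3.7,-1],
    [0,0,0,2.7,-0.6,-5.3,-1],
    [0,0,0,2.7,-0.6,-5.3,-1],
    [0,0,0,2.2,-0.5,-4.5,-1],
    [0,0,0,1.4,-0.3,-2.7,-1],
    [0,0,0,0.9,-0.2,-1.8,-1],
    [0,0,0,0.5,-0.1,-0.9,-1],
    [0,0,0,0,0,0,-1]
  ]
}}

```text
time: 8.18
position: [0.5332, -0.0446, 0.1543]
tool_rot: [0.025, 0.967, -0.104, 0.231]
wrist_force: [0.2, 0.5, -1.9]
finger_gap: 0.0432
```

```bash
python3 wr2.py d 0.002 -0.0025 84.5 180 80; python3 st.py d
```

```text
TCP in tray [-35.9 -72.   95.1] foot in tray [-36.  -72.   10.6]
8.3833 [ 0.5332 -0.0445  0.1548] [-0.34  0.15  0.29  2.28  0.3   0.27 -0.54] [ 0.2 -0.8 -1.3] 0.043070165923847395
tool x [ 0.871 -0.19   0.453] z [ 0.4429 -0.0966 -0.8914] want [0.4436, -0.0965, -0.891]
turn needed [ 0.     -0.0008  0.0001]
```

{"api": "servo_tool", "payload": {
  "commands": [
    [0,0,0,0.45,-0.1,-0.9,-1],
    [0,0,0,0.45,-0.1,-0.9,-1],
    [0,0,0,0.45,-0.1,-0.9,-1],
    [0,0,0,0.45,-0.1,-0.9,-1],
    [0,0,0,0.45,-0.1,-0.9,-1],
    [0,0,0,0.3,-0.05,-0.5,-1],
    [0,0,0,0,0,0,-1],
    [0,0,0,0,0,0,-1]
  ]
}}

```text
time: 9.05
position: [0.5357, -0.0451, 0.1495]
tool_rot: [0.025, 0.967, -0.104, 0.231]
wrist_force: [0.1, -0.2, -1.4]
finger_gap: 0.0438
```

{"api": "servo_tool", "payload": {
  "commands": [
    [0,0,0,0.3,-0.05,-0.5,-1],
    [0,0,0,0,0,0,-1],
    [0,0,0,0.3,-0.05,-0.5,-1],
    [0,0,0,0,0,0,-1],
    [0,0,0,0,0,0,-1],
    [0,0,0,0,0,0,-1],
    [0,0,0,0,0,0,-1],
    [0,0,0,0,0,0,-1]
  ]
}}

```text
time: 9.72
position: [0.5362, -0.0452, 0.1492]
tool_rot: [0.025, 0.967, -0.104, 0.232]
wrist_force: [-5.9, 0.7, 7.3]
finger_gap: 0.0432
```

```bash
python3 wr2.py e 0.002 -0.0025 84.5 180 80; python3 st.py e
```

```text
TCP in tray [-35.5 -72.   89. ] foot in tray [-35.6 -72.    4.5]
9.9167 [ 0.5362 -0.0452  0.1492] [-0.33  0.16  0.29  2.28  0.3   0.26 -0.54] [-5.5 -0.2  7.4] 0.043100440678528584
tool x [ 0.871 -0.19   0.453] z [ 0.4429 -0.0966 -0.8914] want [0.4436, -0.0965, -0.891]
turn needed [ 0.     -0.0008  0.0001]
```

{"api": "servo_tool", "payload": {
  "commands": [
    [0,0,0,0,0,0,0.1],
    [0,0,0,0,0,0,0.3],
    [0,0,0,0,0,0,0.6],
    [0,0,0,0,0,0,1],
    [0,0,0,0,0,0,1],
    [0,0,0,0,0,0,1],
    [0,0,0,-2.2,0.5,4.5,1],
    [0,0,0,-4.4,1,8.9,1]
  ]
}}

```text
time: 10.58
position: [0.5292, -0.0438, 0.1614]
tool_rot: [0.025, 0.967, -0.104, 0.231]
wrist_force: [0.1, -0.1, 0.1]
finger_gap: 0.0839
```

```bash
python3 wr2.py f 0.002 -0.0025 84.5 180 110; python3 st.py f
```

```text
TCP in tray [-35.2 -71.8 104.8] foot in tray [-35.2 -71.8  20.3]
10.7833 [ 0.5299 -0.0436  0.1623] [-0.34  0.13  0.29  2.28  0.3   0.3  -0.55] [-1.   0.3 -0.2] 0.08652961253148891
tool x [ 0.871 -0.19   0.454] z [ 0.4434 -0.0963 -0.8911] want [0.4436, -0.0965, -0.891]
turn needed [-0.0002 -0.0002 -0.0001]
```

View pics/wrist_f.png

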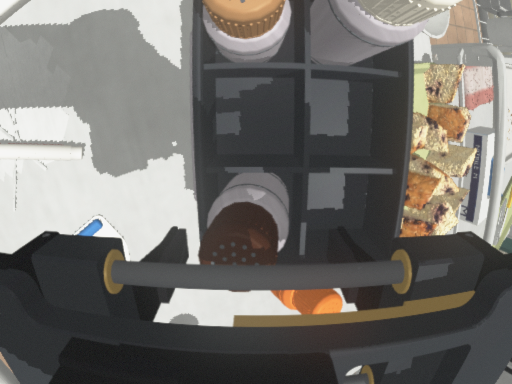

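{"api": "servo_tool", "payload": {
  "commands": [
    [0,0,0,-8.9,1.9,17.8,1],
    [0,0,0,-8.9,1.9,17.8,1],
    [0,0,0,-8.9,1.9,17.8,1],
    [0,0,0,-8.9,1.9,17.8,1],
    [0,0,0,-8.9,1.9,17.8,1],
    [0,0,0,0,10,20,1],
    [0,0,0,0,10,20,1],
    [0,0,0,0,10,20,1]
  ]
}}

```text
time: 11.45
position: [0.4848, -0.004, 0.3117]
tool_rot: [0.025, 0.967, -0.105, 0.231]
wrist_force: [0.2, 0.1, 0.1]
finger_gap: 0.0872
```

{"api": "servo_tool", "payload": {
  "commands": [
    [0.0125,0.0576,0,-1,25,0,1],
    [0.0125,0.0576,0,-1,36,0,1],
    [0.0125,0.0576,0,-1,36,0,1],
    [0.0125,0.0576,0,-1,36,0,1],
    [0.0125,0.0576,0,-1,36,0,1],
    [0.0125,0.0576,0,-1,36,0,1],
    [0.0125,0.0576,0,-1,36,0,1],
    [0.0125,0.0576,0,-1,36,0,1]
  ]
}}

```text
time: 12.12
position: [0.4771, 0.2747, 0.3106]
tool_rot: [0.0, 0.994, -0.107, -0.002]
wrist_force: [0.8, -1.0, 0.1]
finger_gap: 0.087
```

{"api": "servo_tool", "payload": {
  "commands": [
    [0,0,0,0,36,0,1],
    [0,0,0,0,25,0,1],
    [0,0,0,0,18,0,1],
    [0,0,0,0,8,0,1],
    [0,0,0,0,0,0,1],
    [0,0,0,0,0,0,1],
    [0,0,0,0,0,0,1],
    [0,0,0,0,0,0,1]
  ]
}}

```text
time: 12.78
position: [0.4778, 0.358, 0.3112]
tool_rot: [0.0, 0.994, -0.109, -0.0]
wrist_force: [-0.3, -0.1, 0.5]
finger_gap: 0.087
```

Run:
```python
from h import *
ci=camera_info("wrist"); im=get_image("wrist"); cv2.imwrite("pics/wg.png",im[:,:,::-1])
cv2.imwrite("pics/scene_g.png",get_image("scene")[:,:,::-1])
def pw(X):
    p=ci['R']@np.array(X)+ci['t']; r=np.hypot(p[0],p[1]); th=np.arctan2(r,p[2]); f=ci['K'][0,0]
    return (ci['K'][:2,2]+f*th*p[:2]/r).round(1)
o=get_obs();M=Ro.from_quat(np.roll(o['tool_rot'],-1)).as_matrix(); print(o['time'],o['position'],o['qpos'].round(2),M.round(3).tolist())
print(pw([.477,.357,.17]),pw([.487,.357,.17]),pw([.477,.367,.17]))
```

```text
12.8833 [0.47759606 0.35854099 0.31134354] [-0.71  0.28 -0.01  1.61  0.    1.26 -0.93] [[0.977, -0.215, -0.001], [-0.215, -0.977, -0.0], [-0.001, 0.0, -1.0]]
[257.5 185.3] [266.7 183.4] [255.4 176.3]
```

View pics/wg.png

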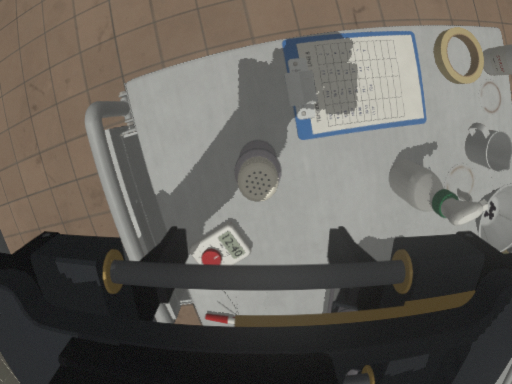

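View pics/scene_g.png

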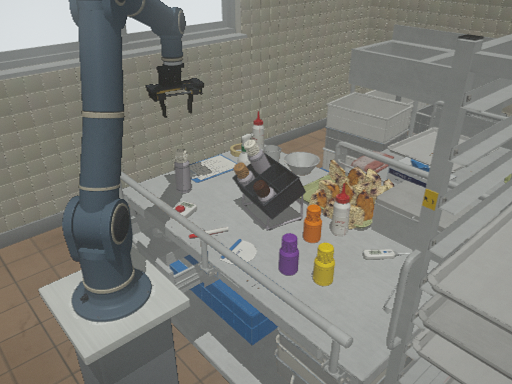

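{"api": "servo_tool", "payload": {
  "commands": [
    [0,0,0,1.5,1,-16,1],
    [0,0,0,0,0,-26,1],
    [0,0,0,0,0,-28,1],
    [0,0,0,0,0,-28,1],
    [0,0,0,0,0,-24,1],
    [0,0,0,0,0,-16,1],
    [0,0,0,0,0,-10,1],
    [0,0,0,0,0,-5,1]
  ]
}}

```text
time: 13.55
position: [0.4784, 0.3599, 0.1567]
tool_rot: [0.001, 0.994, -0.108, -0.001]
wrist_force: [0.1, -0.2, -1.0]
finger_gap: 0.0871
```

{"api": "servo_tool", "payload": {
  "commands": [
    [0,0,0,0,0,-8,1],
    [0,0,0,0,0,-8,1],
    [0,0,0,0,0,-6,1],
    [0,0,0,0,0,-2,1],
    [0,0,0,0,0,0,1],
    [0,0,0,0,0,0,1],
    [0,0,0,0,0,0,-1],
    [0,0,0,0,0,0,-1]
  ]
}}

```text
time: 14.22
position: [0.479, 0.361, 0.1345]
tool_rot: [-0.0, 0.994, -0.107, -0.0]
wrist_force: [1.0, -0.7, 0.7]
finger_gap: 0.0803
```

{"api": "servo_tool", "payload": {
  "commands": [
    [0,0,0,0,0,0,-1],
    [0,0,0,0,0,0,-1],
    [0,0,0,0,0,0,-1],
    [0,0,0,0,0,0,-1],
    [0,0,0,0,0,0,-1],
    [0,0,0,0,0,0,-1],
    [0,0,0,0,0,0,-1],
    [0,0,0,0,0,0,-1]
  ]
}}

```text
time: 14.88
position: [0.4786, 0.3608, 0.134]
tool_rot: [0.0, 0.994, -0.107, -0.001]
wrist_force: [0.7, -0.6, 0.1]
finger_gap: 0.0427
```

{"api": "servo_tool", "payload": {
  "commands": [
    [0,0,0,0,0,10,-1],
    [0,0,0,2,0,30,-1],
    [0,0,0,3,0,38,-1],
    [0,0,0,3,0,40,-1],
    [0,0,0,3,0,40,-1],
    [0,0,0,3,0,40,-1],
    [0,0,0,3,0,38,-1],
    [0,0,0,4,0,30,-1]
  ]
}}

```text
time: 15.55
position: [0.4997, 0.3608, 0.4043]
tool_rot: [-0.001, 0.994, -0.107, 0.001]
wrist_force: [0.6, 0.3, -2.4]
finger_gap: 0.0431
```

{"api": "servo_tool", "payload": {
  "commands": [
    [0,0,0,0,-20,0,-1],
    [0,0,0,0,-38,0,-1],
    [0,0,0,0,-38,0,-1],
    [0,0,0,0,-38,0,-1],
    [0,0,0,0,-38,0,-1],
    [0,0,0,0,-38,0,-1],
    [0,0,0,0,-38,0,-1],
    [0,0,0,0,-36,0,-1]
  ]
}}

```text
time: 16.22
position: [0.4989, 0.0743, 0.4005]
tool_rot: [0.0, 0.994, -0.108, -0.001]
wrist_force: [0.8, -0.9, -1.8]
finger_gap: 0.0434
```

{"api": "servo_tool", "payload": {
  "commands": [
    [-0.0125,-0.0576,0,-1,-30,0,-1],
    [-0.0125,-0.0576,0,-1,-26,0,-1],
    [-0.0125,-0.0576,0,-1,-22,0,-1],
    [-0.0125,-0.0576,0,-1,-16,0,-1],
    [-0.0125,-0.0576,0,-1,-10,0,-1],
    [-0.0125,-0.0576,0,-1,-6,0,-1],
    [-0.0125,-0.0576,0,-2,-2,0,-1],
    [-0.0125,-0.0576,0,-2,0,0,-1]
  ]
}}

```text
time: 16.88
position: [0.4887, -0.0363, 0.4002]
tool_rot: [0.025, 0.967, -0.105, 0.233]
wrist_force: [-0.4, 0.1, -1.8]
finger_gap: 0.0432
```

```bash
python3 st.py h;  python3 wr2.py h 0.002 -0.0025 134 180 40
```

```text
17.0333 [ 0.4882 -0.0353  0.3998] [-0.31 -0.21  0.16  1.99  0.24  0.93 -0.46] [-0.2  0.6 -2.1] 0.04357669462847352
tool x [ 0.872 -0.19   0.451] z [ 0.4411 -0.0961 -0.8923] want [0.4436, -0.0965, -0.891]
turn needed [-0.0005 -0.0028  0.0001]
TCP in tray [ 35.7 -72.2 334.6] foot in tray [ 35.5 -72.2 200.6]
```

View pics/wr_h.png

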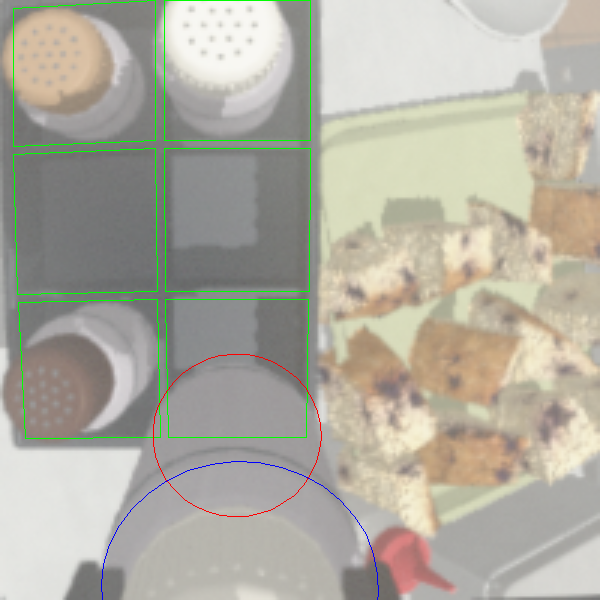

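{"api": "servo_tool", "payload": {
  "commands": [
    [-0.0005,-0.0028,0,0.3,0,0,-1],
    [0,0,0,4.4,-1,-8.9,-1],
    [0,0,0,8.9,-1.9,-17.8,-1],
    [0,0,0,8.9,-1.9,-17.8,-1],
    [0,0,0,8.9,-1.9,-17.8,-1],
    [0,0,0,8.9,-1.9,-17.8,-1],
    [0,0,0,6.2,-1.3,-12.5,-1],
    [0,0,0,2.2,-0.5,-4.5,-1]
  ]
}}

```text
time: 17.75
position: [0.5383, -0.046, 0.2994]
tool_rot: [0.026, 0.967, -0.104, 0.23]
wrist_force: [-0.6, 0.8, -2.4]
finger_gap: 0.0432
```

```bash
python3 st.py i;  python3 wr2.py i 0.002 -0.0025 134 180 60
```

```text
17.9 [ 0.5387 -0.0456  0.3025] [-0.29 -0.05  0.22  2.08  0.23  0.67 -0.44] [-0.5  0.5 -1.9] 0.04309270200412474
tool x [ 0.87  -0.19   0.455] z [ 0.444  -0.0976 -0.8907] want [0.4436, -0.0965, -0.891]
turn needed [0.001  0.0005 0.0005]
TCP in tray [ 36.9 -71.7 225.1] foot in tray [ 37.2 -71.8  91.1]
```

View pics/wr_i.png

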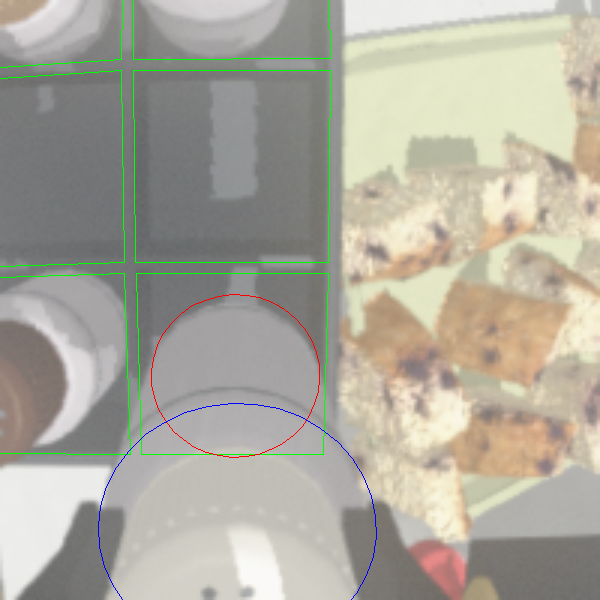

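{"api": "servo_tool", "payload": {
  "commands": [
    [0,0,0,-0.9,0.2,-0.4,-1],
    [0,0,0,2.7,-0.6,-5.3,-1],
    [0,0,0,5.3,-1.2,-10.7,-1],
    [0,0,0,6.2,-1.3,-12.5,-1],
    [0,0,0,6.2,-1.3,-12.5,-1],
    [0,0,0,6.2,-1.3,-12.5,-1],
    [0,0,0,4.4,-1,-8.9,-1],
    [0,0,0,2.7,-0.6,-5.3,-1]
  ]
}}

```text
time: 18.62
position: [0.5712, -0.0527, 0.2338]
tool_rot: [0.025, 0.967, -0.104, 0.232]
wrist_force: [0.1, 0.1, -1.9]
finger_gap: 0.0436
```

```bash
python3 st.py j;  python3 wr2.py j 0.002 -0.0025 134 180 60
```

```text
18.7667 [ 0.5712 -0.0527  0.2348] [-0.27  0.09  0.24  2.12  0.2   0.49 -0.41] [-0.1 -0.8 -2.7] 0.04353728360689891
tool x [ 0.87  -0.19   0.455] z [ 0.4449 -0.0972 -0.8903] want [0.4436, -0.0965, -0.891]
turn needed [0.0007 0.0015 0.0002]
TCP in tray [ 35.6 -71.8 149.4] foot in tray [ 36.  -71.8  15.4]
```

11 mm to go; creeping to contact.

{"api": "servo_tool", "payload": {
  "commands": [
    [0,0,0,1.3,-0.3,-2.7,-1],
    [0,0,0,1.3,-0.3,-2.7,-1],
    [0,0,0,0.9,-0.2,-1.8,-1],
    [0,0,0,0.45,-0.1,-0.9,-1],
    [0,0,0,0.45,-0.1,-0.9,-1],
    [0,0,0,0.2,-0.05,-0.5,-1],
    [0,0,0,0,0,0,-1],
    [0,0,0,0,0,0,-1]
  ]
}}

```text
time: 19.48
position: [0.5758, -0.0537, 0.2254]
tool_rot: [0.025, 0.967, -0.104, 0.233]
wrist_force: [-1.3, 0.4, -0.3]
finger_gap: 0.0429
```

{"api": "servo_tool", "payload": {
  "commands": [
    [0,0,0,0.3,-0.05,-0.5,-1],
    [0,0,0,0,0,0,-1],
    [0,0,0,0.3,-0.05,-0.5,-1],
    [0,0,0,0,0,0,-1],
    [0,0,0,0,0,0,-1],
    [0,0,0,0,0,0,-1],
    [0,0,0,0,0,0,-1],
    [0,0,0,0,0,0,-1]
  ]
}}

```text
time: 20.15
position: [0.5761, -0.0537, 0.2255]
tool_rot: [0.025, 0.967, -0.104, 0.233]
wrist_force: [-8.8, 0.6, 10.3]
finger_gap: 0.0433
```

```bash
python3 st.py k;  python3 wr2.py k 0.002 -0.0025 134 180 60
```

```text
20.3 [ 0.5761 -0.0538  0.2255] [-0.27  0.11  0.24  2.12  0.19  0.46 -0.4 ] [-9.4  1.1  9.5] 0.043599692704067
tool x [ 0.87  -0.19   0.456] z [ 0.4453 -0.0968 -0.8901] want [0.4436, -0.0965, -0.891]
turn needed [ 0.0004  0.002  -0.    ]
TCP in tray [ 35.5 -71.8 138.5] foot in tray [ 35.7 -71.8   4.5]
```

{"api": "servo_tool", "payload": {
  "commands": [
    [0,0,0,0,0,0,0.1],
    [0,0,0,0,0,0,0.3],
    [0,0,0,0,0,0,0.6],
    [0,0,0,0,0,0,1],
    [0,0,0,0,0,0,1],
    [0,0,0,0,0,0,1],
    [0,0,0,-1.3,0.3,2.7,1],
    [0,0,0,-4.4,1,8.9,1]
  ]
}}

```text
time: 21.02
position: [0.5701, -0.0526, 0.2349]
tool_rot: [0.026, 0.967, -0.104, 0.232]
wrist_force: [-0.3, 0.3, 0.6]
finger_gap: 0.0837
```

{"api": "servo_tool", "payload": {
  "commands": [
    [0,0,0,-6.2,1.3,12.5,1],
    [0,0,0,-8.9,1.9,17.8,1],
    [0,0,0,-8.9,1.9,17.8,1],
    [0,0,0,-8.9,1.9,17.8,1],
    [0,0,0,-8.9,1.9,17.8,1],
    [0,0,0,-8.9,1.9,17.8,1],
    [0,0,0,-8.9,1.9,17.8,1],
    [0,0,0,-4,1,9,1]
  ]
}}

```text
time: 21.68
position: [0.5069, -0.0386, 0.3676]
tool_rot: [0.024, 0.966, -0.104, 0.235]
wrist_force: [-0.0, -0.8, 0.1]
finger_gap: 0.0867
```

{"api": "servo_tool", "payload": {
  "commands": [
    [0,0,0,-5,20,0,1],
    [0,0,0,-5,30,0,1],
    [0,0,0,-5,36,0,1],
    [0,0,0,-2,36,0,1],
    [0,0,0,0,36,0,1],
    [0,0,0,0,36,0,1],
    [0,0,0,0,30,0,1],
    [0,0,0,0,15,0,1]
  ]
}}

```text
time: 22.35
position: [0.4893, 0.2049, 0.3642]
tool_rot: [0.024, 0.967, -0.102, 0.233]
wrist_force: [0.4, -0.2, -1.2]
finger_gap: 0.0871
```

```bash
python3 st.py z
python3 - <<'E'
import cv2,numpy as np
t=cv2.imread('pics/top_z.png')[110:220,200:330]; s=cv2.imread('pics/scene_z.png')[120:250,205:335]
f=lambda a:cv2.resize((255*(a/255.)**.6).astype('uint8'),(400,400*a.shape[0]//a.shape[1]),interpolation=cv2.INTER_CUBIC)
a,b=f(t),f(s); h=max(len(a),len(b)); o=np.zeros((h,800,3),'uint8'); o[:len(a),:400]=a;o[:len(b),400:]=b; cv2.imwrite('pics/cz.png',o)
E
```

```text
22.5 [0.4898 0.2012 0.3639] [-0.48 -0.04 -0.2   1.93  0.43  0.98 -1.08] [-0.2 -0.3 -0.4] 0.08711044886891922
tool x [ 0.87  -0.188  0.455] z [ 0.4447 -0.0967 -0.8904] want [0.4436, -0.0965, -0.891]
turn needed [ 0.0003  0.0012 -0.    ]
```

View pics/cz.png

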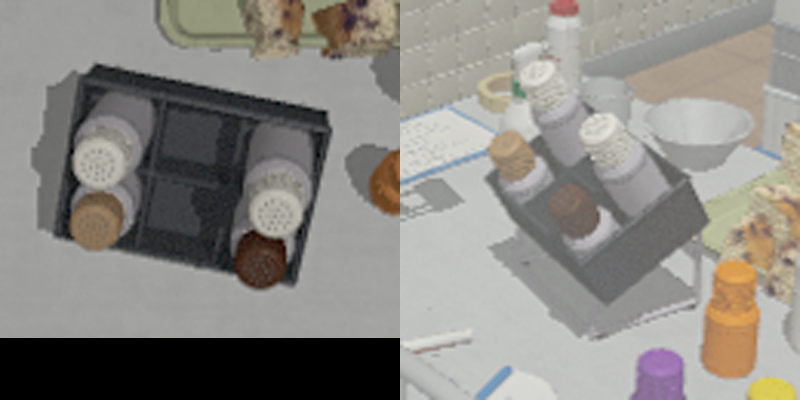

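View pics/top_z.png

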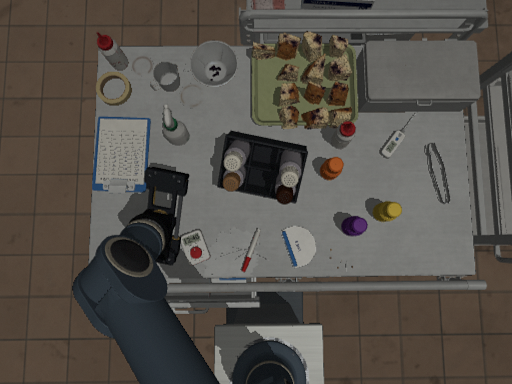

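```bash
python3 -c "
from workcell import *
print(job_done())"
```

```text
the job is handed in; nothing more can be done
None
```

Both shakers are back in the rack and the job is handed in at about 22.5 s of the 64 s. The small brown-capped one stands in the front right pocket and the tall cream-capped one in the back right pocket.

- **Set down, not dropped:** each was lowered along the slanted pocket until it touched the floor, with about 10–14 N at the wrist. At that point the foot was worked out to be 4.5 mm above the tray's underside, and the pocket floor is at 4 mm. Only then did I open the gripper and back straight out.
- **Last pictures:** after release both shakers stand in their pockets leaning like the stored ones. The stored shakers, the three look-alikes, both bottles and the timer are where they were. I compared these by eye, not by pixel measurement. The gripper was clear of everything.
- **Disagreement between cameras:** the fixed and wrist cameras differed by about 2–3 mm on where the shakers and tray stood. I followed the wrist camera, and the final fit agreed with it.
- **Closest margin:** joint 6 came down to about 0.26 rad (limit 0.21) while placing the small shaker.

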